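# Clamp the re-glued sushi mould with the ratchet clamp

### The arm

A 7-joint arm with a two-finger parallel gripper is mounted at the origin on the work surface. World frame = base frame: x ahead of the robot, y to its left, z up, the work surface at z = 0. Lengths are in mm, angles in rad, forces in N, time in s.
With the tool pointing down it reaches from about 425 to 800 mm from the base axis. Payload 8.3 kg.
Tool frame: the origin (TCP) lies midway between the tips of the shut fingers; the grasp point (between the pads) lies 19 mm behind it (pinch_z is the distance from the TCP to the grasp point, in mm); z points along the fingers, y is the line along which they close (so a half turn about z gives the same grasp; the last joint's range is limited). The gripper opens to 85 mm and grips with 20 to 120 N. Pads are 22 mm wide; open, the fingers measure 114 mm over their backs; the gripper's body (76 mm by 85 mm) begins 54 mm behind the grasp point. The pads swing forward as they close: fully open they stand 13 mm farther back than shut.
Start: joints at [1.102, 0.383, 0.016, 1.37, -0.006, 1.388, -0.046], TCP at [246.756, -574.206, 205.179] pointing down, gripper open.
Joint ranges: [-2.95, 2.95], [-0.25, 2.06], [-1.52, 1.56], [0.18, 2.33], [-1.44, 4.58], [0.02, 2.06], [-3.01, 3.01]. Speed limits (rad/s): [2.39, 2.39, 3.01, 3.01, 3.14, 3.14, 3.14].

### API

Orientations are given as [roll, pitch, yaw] about the fixed x, y, z axes, in that order (R = Rz(yaw) Ry(pitch) Rx(roll)).
In Python, from bench import * gives the robot as it stands.
- The arm moves only by the tool jog_arm, never from a script. Its argument "increments" is text: rows parted by semicolons, each of 7 numbers parted by spaces: the shift along the tool's x, y, z in units of 50 mm (1.0 is 50 mm), then the turn, a rotation vector about the tool's x, y, z in units of 10 degrees (1.0 is 10 degrees), then the finger opening in mm, from 0 to 85.4. A call has 1 to 20 rows; each row shifts and turns the commanded pose from where the row before left it, along the tool's axes as they then stand; what a row does not reach is not made up. A row lasts 1/8 s, in which the tool goes at most 62.5 mm and 10.7 degrees, less where a joint would pass 70% of its speed; a pose out of reach is approached as far as the arm can. A call is refused whole if a number of a shift passes 1 or a number of a turn 1, either way. A call with a gripper value outside its range is refused whole. The fingers move at their own pace and stop on an object; "newtons" is the grip in N (left out, the last holds). Time passes only in rows, so rows that do not move let the fingers close. It gives the time, the measured TCP pose, the force, the opening and the grip force at its end, in the units of the state.
- state(): the state, without advancing time (a new reading comes with each control period).
- snapshot(name): name is "side" or "top"; returns the picture (384x512x3 uint8, red, green, blue); there is no depth.
- calibration(name): a dict with "camera_matrix" (3x3 intrinsics, pixels), "eye" and "orientation" of the camera in the world. Camera axes: x right, y down, z forward; pixel columns grow to the right and rows downward; lengths in mm; the calibration is good to about 2 mm. A picture is of the moment at which its call begins. calibration takes no time and is no camera call.
- hand_in(): hands the job in; it is judged then, once.
Trained networks look in the newest picture that a camera, given by its name, has taken for a name from the list of things; names that differ only in an ending like _2 or _b are one class to them, and where a whole thing is asked for, a point or a joint stands for the part that bears it (a point fixed in the world has none). Each returns a list of dicts, best first, with "score" (0 to 1); they miss things now and then, are a little off and sometimes report something else, mostly with a low value. They report only what shows in the picture. A call takes as long as a camera call. They do not tell look-alikes from the thing itself.
- cut_out(camera, query): "region" (384x512 bool, what is visible of it) and "extent" ([left, top, right, bottom] in pixels, round what is visible of it).
The state is a dict: "time_s": time; "joint_pos": joint angles; "joint_velocities": joint speeds; "effort": joint torques, N m; "tool_pos": TCP position; "orientation": TCP orientation; "force": force on the tool from outside, world axes, zero at the start; "torque": the same for the moment, N m; "grip_width": finger opening in mm; "finger_force": force on a finger pad.
Only numpy, scipy, OpenCV 4.12 (cv2) and the standard library are available. Lean on these libraries where they do the work, as an engineer would, in place of code of your own. Each camera call takes 0.05 s, during which the arm holds its last target. There are 200 camera calls.

### The job

The wooden sushi mould on the clamp has just been re-glued: slide the clamp's lock fully home to its far stop, then pump the ratchet trigger, letting it spring right back after each squeeze, until the sprung jaw face meets the mould and presses it against the fixed jaw with the face pushed about half-way in - never bottomed out, which would crush the thin walls. Finish while still holding the trigger squeezed with the fingers at that pressure, because the clamp lets go when the trigger is released. Work only by the lock and the trigger: do not touch the mould or the jaw and its bar, and leave the other things on the counter where they are.

Things in the scene. Friction and masses are not known exactly. Their poses are not given: they have to be found in the camera images.
- clamp: One-hand bar clamp screwed flat to the counter (fixed; place, yaw vary). Origin: underside of its base plate, below the rear face of the fixed grip post. Own x runs level along the bar, the way the jaw advances; z up. Base plate x -85 to 335 mm, 100 mm wide, 8 mm thick. Black housing x -45 to 105 mm, 44 mm wide, top z 70 mm; cross track for the lock x 61 to 105 mm, y -52 to 52 mm, top z 72 mm.
- post_top (a point): Top centre of the clamp's fixed black grip post: post at clamp x 0 to 12 mm, y -13 to 13 mm, z 70 to 170 mm; this point at clamp x 6 mm, z 170 mm. The trigger is squeezed towards it.
- fixed_jaw (a point): Centre of the fixed jaw's inner face (clamp x 315 mm, z 34 mm); jaw 70 mm wide, 18 mm thick, top z 60 mm.
- trigger_pad (a point): Centre of the outer (rear, clamp -x) face of the trigger plate where it is squeezed; released it is at clamp x -32 mm, y 0, z 148 mm. Plate 8 mm thick, 26 mm wide, z 75 to 170 mm. It slides straight along clamp +x towards the fixed post: released, 44 mm over plate and post together; fully squeezed, 24 mm. Also usable by a finger pushing it along +x alone.
- trigger_plate: The trigger plate as a solid; its origin is the clamp's origin shifted by the trigger stroke along clamp x.
- trigger (a joint): Trigger stroke, m: 0 released, 0.020 fully squeezed. Return spring 2 N (released) to 3.5 N (squeezed). Stuck at 0 to about 0.004 while the lock is on. Driving the jaw costs a further 2.5 N plus the force at the jaw face, one to one.
- lock_knob (a point): Mid-height centre of the upright rib on the lock slide: rib 26 mm (clamp x) by 14 mm (clamp y), standing free from z 82 to 115 mm; this point is at clamp x 83 mm, z 100 mm.
- lock (a joint): Lock slide position, m, along clamp -y: 0 fully locked, 0.040 at the far end stop (free). Slides with 1.5 N of friction and stays where it is left.
- jaw (a joint): Advance of the jaw and its toothed bar along clamp +x, m. Each full squeeze moves it about 16 mm (the first one 10 to 20 mm; teeth 8 mm apart, the first 4 mm or so of a squeeze are idle). On release it stays by 2.5 N of friction, so against the mould it slips back, with the face then only some 1 to 3 mm in, and a further squeeze presses anew.
- ram: The moving jaw with its toothed steel bar and sprung face; not to be touched. Bar 215 x 12 x 16 mm at z 22 to 38 mm, sticking out of the housing behind and ahead.
- face_center (a point): Centre of the front surface of the sprung jaw face (50 mm wide, 36 mm high, 8 mm thick); at clamp x 150 mm + jaw - face, z 30 mm.
- face_plate: The sprung jaw face as a solid, carried by the ram.
- face (a joint): How far the sprung jaw face is pushed back into its jaw, m: 0 free, 0.020 bottomed out. Spring 0.8 N per mm, and this is the force on the mould; about half-way in means 0.010 (8 N).
- mould_center (a point): Centre (half-way up) of the loose, open-topped cypress sushi mould, 70 x 70 x 40 mm, walls 6 mm, about 0.12 kg, standing on the base plate between the jaws within 12 mm of the fixed jaw. The jaw slides it along.
- mould: The mould as a solid; origin at the centre of its underside, z up.
- paddle: White plastic rice paddle, 200 mm long, lying on the counter beside the clamp; bystander. Origin under its middle.
- spatula: Fan-shaped steel spatula with a wooden handle, 210 mm long, lying beyond the clamp; bystander. Origin where handle and fan meet.
- bowl_near: Ceramic bowl, 110 mm across, 55 mm high, near the clamp's far side; bystander. Origin under its centre.
- bowl_far: Ceramic bowl, 130 mm across, 60 mm high, at the left; bystander. Origin under its centre.
- tub: Cypress mixing tub, 260 mm across, 85 mm high, at the left; bystander. Origin under its centre.
- soy: Small glass bottle, 48 mm across, 120 mm high, at the right front; bystander. Origin under its centre.
There are look-alikes about, which are no part of the job. Leave any black or pink look-alike of the mould alone.

How it is judged (in metres and radians):
On the way, in this order (a step that is already met when the one before it is completed fails the run):
1. the lock is slid to its far end stop (value of joint lock above 0.036 m), for 0.1 s.
2. the trigger is squeezed by the fingers for a first stroke (value of joint trigger above 0.007 m and contact force between the fingers and trigger_plate above 0.5 N), for 0.02 s.
3. the trigger springs back (value of joint trigger below 0.003 m), for 0.02 s.
4. the jaw face presses the mould while the trigger is squeezed (contact force between face_plate and mould above 3 N and contact force between the fingers and trigger_plate above 3 N), for 0.05 s.
At the end, for the whole second after the job is handed in: The lock is at its far stop (within 4 mm); the jaw face presses the upright mould against the fixed jaw with 4 to 14 N, pushed 6 to 15 mm in; the fingers still push the trigger with more than 4 N (value of joint lock above 0.036 m and value of joint face between 0.006 and 0.015 m and contact force between face_plate and mould between 4 and 14 N and contact force between the fingers and trigger_plate above 4 N and x of mould in the frame of clamp above 0.274 m and angle between mould's own z axis and vertical below 0.1 rad); the arm keeps its last pose, push and grip.
It fails at once if the mould was crushed: jaw face bottomed out or pressing over 19 N (value of joint face above 0.0192 m or contact force between face_plate and mould above 19 N).
It fails at once if the robot touched the mould or the jaw and its bar (contact force between any of the fingers, the arm and mould above 1 N or contact force between any of the fingers, the arm and ram above 1 N).
It fails at once if a bystander was displaced (distance of any of paddle, spatula, bowl_near, bowl_far, tub, soy from where it was at the start of the episode above 0.03 m).
It also fails if it takes over 72 s, if anything falls off the work surface, if the arm or the gripper's body presses on something with over 40 N, if the wrist force passes 120 N, or if a joint passes its speed limit or range.

## Working session

There is one attempt and no reset: what is moved stays moved. The work goes in short steps, Python scripts to look and compute and a tool call to move; the robot and the scene stay as the last step left them, time stands still between calls to the robot, and variables do not carry over. Pictures are saved under pics/ and viewed, at most 10 in all, crops included, and the job is handed in when it is done.

Besides the shell and the picture viewer there is one more tool, called after "Emit:" in YAML: its name, and indented under it one key for each argument. jog_arm: Moves the arm, as the interface text tells. Its arguments: {"type":"object","properties":{"increments":{"type":"string"},"newtons":{"type":"number"}},"required":["increments"]}

```bash
ls; mkdir -p pics
cat > h.py <<'E'
from bench import *
import numpy as np, cv2
def save(cam,name):
    im=snapshot(cam); cv2.imwrite('pics/'+name,cv2.cvtColor(im,cv2.COLOR_RGB2BGR)); return im
E
python3 - <<'E'
from h import *
for c in('side','top'):
    save(c,c+'0.png'); print(c,calibration(c))
    for q in('clamp','lock_knob','trigger_plate','mould','face_plate','fixed_jaw','post_top','trigger_pad'):
        for d in cut_out(c,q)[:3]:
            ys,xs=np.nonzero(d['region']); print(q,round(d['score'],2),d['extent'],xs.mean().round(1) if len(xs) else None,ys.mean().round(1) if len(ys) else None)
print(state())
E
```

```text
pics
side {'camera_matrix': array([[390.61033918,   0.        , 258.24629899],
       [  0.        , 390.61033918, 193.06558506],
       [  0.        ,   0.        ,   1.        ]]), 'eye': array([-147.82998487,  702.18865726,  678.3717182 ]), 'orientation': array([-2.09635965, -0.01213557, -2.34157706])}
lock_knob 0.45 [248.1, 181.7, 264.0, 202.8] 252.7 193.9
trigger_plate 0.66 [182.7, 217.9, 213.5, 249.5] 200.0 231.9
trigger_plate 0.49 [277.0, 158.3, 279.1, 182.2] 277.3 170.7
mould 0.95 [240.8, 267.2, 277.3, 302.4] 257.4 283.0
mould 0.92 [280.0, 232.5, 318.2, 267.8] 297.3 248.7
mould 0.77 [252.1, 167.8, 266.9, 184.3] 259.3 174.0
face_plate 0.67 [277.1, 159.0, 279.9, 186.8] 277.5 171.2
face_plate 0.58 [223.8, 210.3, 237.7, 225.0] 228.8 217.4
fixed_jaw 0.73 [172.2, 156.8, 300.0, 254.2] 244.3 210.8
post_top 0.88 [175.0, 154.8, 298.7, 254.6] 244.2 210.5
post_top 0.59 [97.3, 277.0, 239.4, 384.0] 169.5 333.7
post_top 0.24 [221.9, 195.6, 288.2, 225.8] 234.1 215.0
trigger_pad 0.74 [274.0, 157.7, 279.0, 184.8] 277.0 170.6
trigger_pad 0.64 [374.9, 167.3, 389.6, 204.8] 381.5 189.2
trigger_pad
[... 1026 characters left out ...]
joint_pos': array([ 1.10210383,  0.38337112,  0.01640242,  1.37008974, -0.00627012,
        1.38822734, -0.04648518]), 'joint_velocities': array([ 0.0003127 ,  0.00060248, -0.0005836 , -0.00051165, -0.00092185,
       -0.00181152, -0.00045451]), 'effort': array([ 5.50699388e-04, -6.27323127e+01,  8.42883233e-01, -3.72079754e+01,
        1.65217492e-02,  2.86939263e-03,  2.66415003e-05]), 'tool_pos': array([ 246.74038768, -574.2085308 ,  205.20205481]), 'orientation': array([-3.14154587e+00, -2.86400889e-05,  4.05856700e-01]), 'force': array([-0.07608425,  0.5024073 ,  1.15169168]), 'torque': array([ 0.02218498, -0.00190698,  0.0370855 ]), 'finger_force': 0.0, 'grip_width': 85.31300679445255}
```

Run:
```python
import cv2,numpy as np
a=cv2.imread('pics/top0.png');b=cv2.imread('pics/side0.png')
A=cv2.resize(a[120:220,190:350],(800,500),interpolation=cv2.INTER_CUBIC)
cv2.imwrite('pics/topc.png',A)
B=cv2.resize(b[130:310,150:410],None,fx=3,fy=3,interpolation=cv2.INTER_CUBIC)
cv2.imwrite('pics/sidec.png',B)
```

```text
(no output)
```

View pics/topc.png

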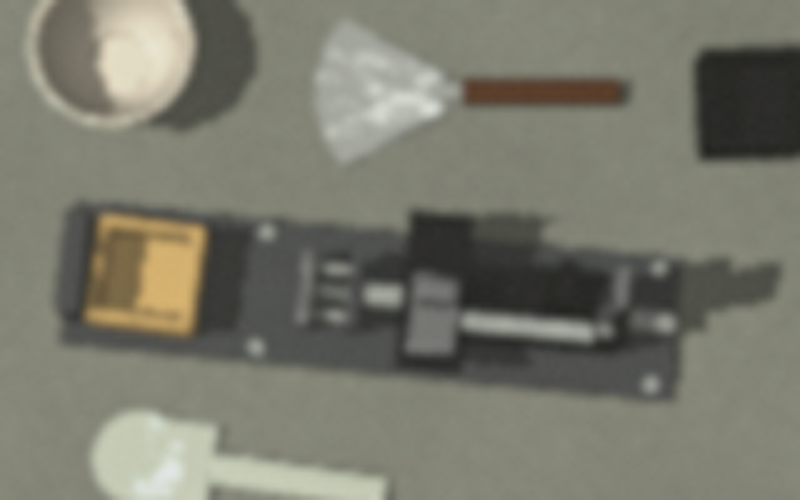

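View pics/sidec.png

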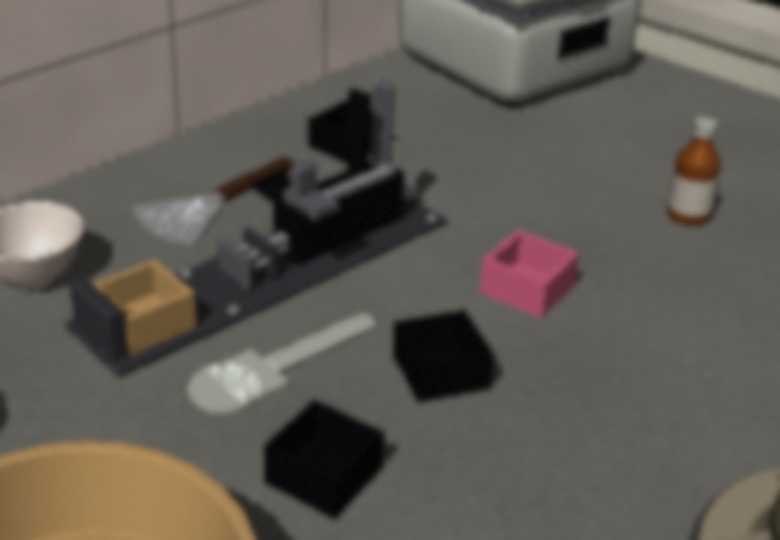

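View pics/top0.png

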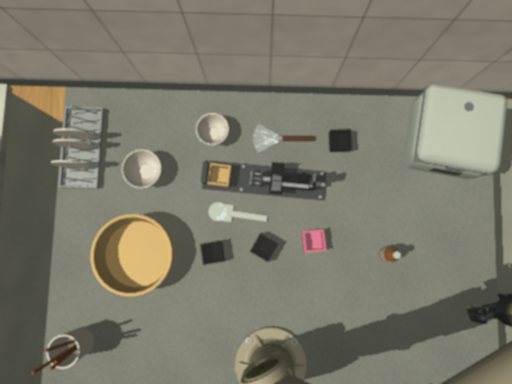

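The mould meant is the cypress one at top px (219,175), since it stands on the clamp's base plate between the jaws. The look-alikes, the black ones at (340,140), (264,246), (212,252) and the pink one at (314,240), stand loose on the counter. In the crops the lock rib shows at about top (276,183), and the trigger end is on the right. Next I'll fit the clamp pose.

```bash
cat >> h.py <<'E'
from scipy.spatial.transform import Rotation as Ro
from scipy.optimize import least_squares
def proj(c,P):
    k=calibration(c); R=Ro.from_euler('xyz',k['orientation']).as_matrix()
    q=(np.atleast_2d(P)-k['eye'])@R; u=q@k['camera_matrix'].T; return u[:,:2]/u[:,2:]
def c2w(p,P):
    P=np.atleast_2d(np.asarray(P,float)); c,s=np.cos(p[2]),np.sin(p[2])
    return np.c_[p[0]+c*P[:,0]-s*P[:,1],p[1]+s*P[:,0]+c*P[:,1],P[:,2]]
E
cat > fit.py <<'E'
from h import *
T=[((335,-50,8),(78,205)),((335,50,8),(62,345)),((-85,-50,8),(682,262)),((-85,50,8),(675,398))]
S=[((335,50,0),(120,375)),((335,-50,8),(68,322)),((-85,50,8),(447,218))]
tp=np.array([t[1] for t in T])/5+[190,120]; sp=np.array([t[1] for t in S])/3+[150,130]
f=lambda p: np.r_[proj('top',c2w(p,[t[0] for t in T]))-tp, proj('side',c2w(p,[t[0] for t in S]))-sp].ravel()
r=least_squares(f,[450,-50,1.5],x_scale=[100,100,1],loss='soft_l1'); print(r.x,f(r.x).reshape(-1,2).round(1).tolist())
np.save('pose.npy',r.x); p=r.x
a=cv2.imread('pics/top0.png');b=cv2.imread('pics/side0.png')
def boxes(im,c,off,s,w,h):
    o=cv2.resize(im[off[1]:off[1]+h,off[0]:off[0]+w],None,fx=s,fy=s,interpolation=cv2.INTER_CUBIC)
    o=cv2.convertScaleAbs(o,alpha=1.5,beta=20)
    for (x0,x1,y0,y1,z0,z1),col in [((-85,335,-50,50,0,8),(0,255,0)),((0,12,-13,13,70,170),(0,0,255)),((-32,-24,-13,13,75,170),(255,255,0)),((70,96,12,26,82,115),(255,0,255)),((61,105,-52,52,62,72),(0,200,255)),((315,333,-35,35,8,60),(255,100,0))]:
        C=np.array([(x,y,z) for x in(x0,x1) for y in(y0,y1) for z in(z0,z1)],float)
        u=((proj(c,c2w(p,C))-off+.5)*s-.5).round().astype(int)
        for i in range(8):
            for j in range(i):
                if (np.abs(C[i]-C[j])>0).sum()==1: cv2.line(o,tuple(map(int,u[i])),tuple(map(int,u[j])),col,1)
    return o
A=boxes(a,'top',[195,150],5,140,60);B=boxes(b,'side',[165,145],5,145,60+55)
B=cv2.resize(B,(378,300));A=boxes(a,'top',[195,150],5,140,55)
cv2.imwrite('pics/fit.png',np.vstack([A,np.zeros((5,700,3),np.uint8)]))
cv2.imwrite('pics/fits.png',boxes(b,'side',[165,145],5,145,115))
E
python3 fit.py
```

```text
[595.56742162 -87.47874301   1.50806159] [[-0.6, -0.6], [-0.5, 0.1], [0.5, -1.0], [-0.3, 0.7], [1.0, 0.9], [-0.7, -0.9], [0.9, -0.8]]
```

View pics/fit.png

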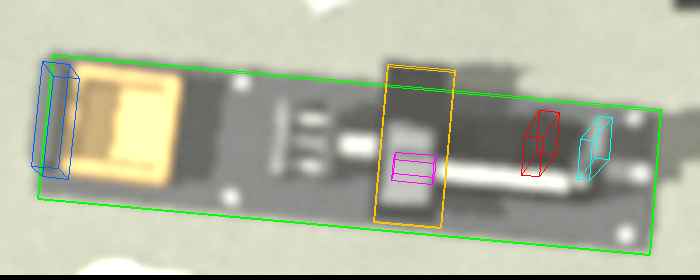

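View pics/fits.png

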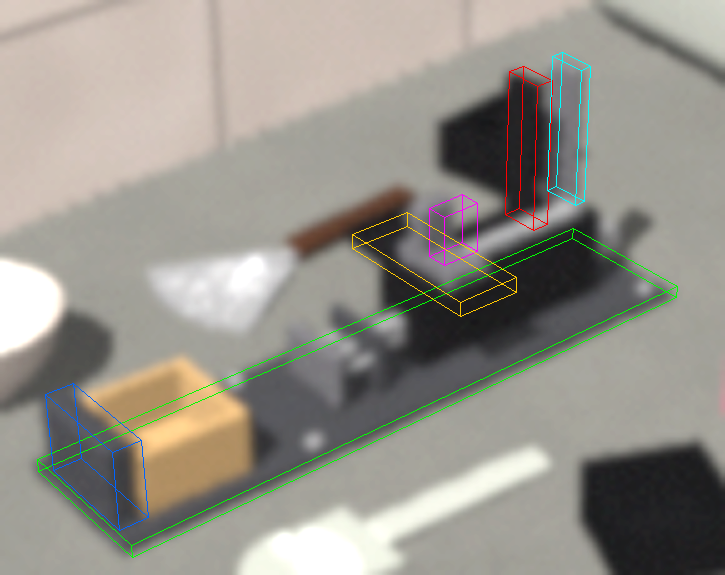

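The overlay fits within about 3 mm. I'll push the lock with the shut fingers from the clamp's +y side, turned so that tool x = clamp -y, tool y = clamp -x and z is down.

```bash
cat >> h.py <<'E'
def where(tgt=None):
    p=np.load('pose.npy'); s=state(); R=Ro.from_euler('xyz',s['orientation']).as_matrix()
    c,sn=np.cos(p[2]),np.sin(p[2]); M=np.array([[c,-sn,0],[sn,c,0],[0,0,1]])
    print('t',s['time_s'],'clamp',(M.T@(s['tool_pos']-[p[0],p[1],0])).round(1),'Fclamp',(M.T@s['force']).round(1),'w',round(s['grip_width'],1))
    Rt=np.column_stack([-M[:,1],-M[:,0],[0,0,-1]])
    print('turn units',np.degrees(Ro.from_matrix(R.T@Rt).as_rotvec()).round(2)/10)
    if tgt is not None:
        d=c2w(p,tgt)[0]-s['tool_pos']; print('world',c2w(p,tgt)[0].round(0),'shift now-frame',(R.T@d/50).round(2),'aligned',(Rt.T@d/50).round(2))
E
python3 -c "
from h import *
where([83,58,260]);where([83,58,95])"
```

```text
t 0.9 clamp [-507.6  317.6  205.2] Fclamp [0.5 0.1 1.2] w 85.3
turn units [-0.    -0.     2.685]
world [543.  -1. 260.] shift now-frame [ 9.97 -8.19 -1.1 ] aligned [  5.19 -11.81  -1.1 ]
t 0.9 clamp [-507.6  317.6  205.2] Fclamp [0.5 0.1 1.2] w 85.3
turn units [-0.    -0.     2.685]
world [543.  -1.  95.] shift now-frame [ 9.97 -8.19  2.2 ] aligned [  5.19 -11.81   2.2 ]
```

Emit:
jog_arm:
  increments: "0 0 -1 0 0 0.9 0; 0 0 -0.3 0 0 0.9 0; 0 0 0 0 0 0.89 0; 0 0 0 0 0 0 0"
  newtons: 40

```text
time_s: 1.4
tool_pos: [246.8, -574.2, 270.3]
orientation: [3.141, 0.0, -0.063]
force: [-0.3, -0.5, 0.7]
grip_width: 12.3
finger_force: 0.0
```

```bash
python3 -c "
from h import *
where([83,58,260])"
```

```text
t 1.4 clamp [-507.6  317.6  270.3] Fclamp [-0.5  0.3  0.7] w 12.3
turn units [0.001 0.    0.   ]
world [543.  -1. 260.] shift now-frame [  5.19 -11.81   0.2 ] aligned [  5.19 -11.81   0.21]
```

Emit:
jog_arm:
  increments: "0.2 -0.4 0 0 0 0 0; 0.36 -0.82 0 0 0 0 0; 0.36 -0.82 0 0 0 0 0; 0.36 -0.82 0 0 0 0 0; 0.36 -0.82 0 0 0 0 0; 0.36 -0.82 0 0 0 0 0; 0.36 -0.82 0 0 0 0 0; 0.36 -0.82 0 0 0 0 0; 0.36 -0.82 0 0 0 0 0; 0.36 -0.82 0 0 0 0 0; 0.36 -0.82 0 0 0 0 0; 0.36 -0.82 0 0 0 0 0; 0.36 -0.82 0 0 0 0 0; 0.36 -0.82 0 0 0 0 0; 0.31 -0.75 0 0 0 0 0; 0 0 0 0 0 0 0; 0 0 0 0 0 0 0"

```text
time_s: 3.52
tool_pos: [543.0, -2.0, 269.8]
orientation: [3.141, 0.001, -0.061]
force: [0.1, -0.5, 0.4]
grip_width: 0.5
finger_force: 0.0
```

```bash
python3 -c "
from h import *
where([83,58,97])
T=save('top','t1.png');S=save('side','s1.png')
a=cv2.resize(T[155:205,240:320],None,fx=6,fy=6,interpolation=cv2.INTER_CUBIC)
b=cv2.resize(S[130:230,220:300],None,fx=4,fy=4,interpolation=cv2.INTER_CUBIC)
o=np.zeros((400,800,3),np.uint8);o[:300,:480]=a;o[:,480:]=b
cv2.imwrite('pics/k1.png',cv2.convertScaleAbs(o[:,:,::-1],alpha=1.6,beta=20))
print(proj('top',c2w(np.load('pose.npy'),[[83,0,115],[83,20,115]])))
"
```

```text
t 3.525 clamp [ 82.1  57.8 269.8] Fclamp [-0.4 -0.2  0.4] w 0.5
turn units [0.002 0.004 0.008]
world [543.  -1.  97.] shift now-frame [-0.   -0.02  3.46] aligned [-0.   -0.02  3.46]
[[278.00759117 176.54099379]
 [277.45457975 182.79064024]]
```

View pics/k1.png

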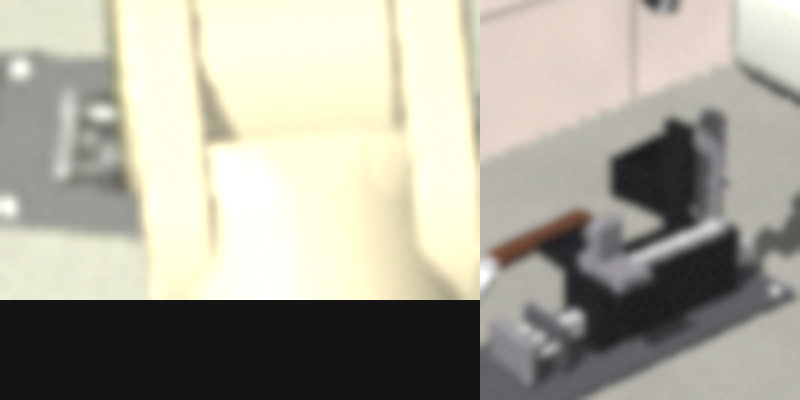

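The lock rib shows in the side crop at about (603,235), i.e. px (251,189), so it sits nearer clamp y 0. The space on its +y side is free, so I'll go down there and push.

Emit:
jog_arm:
  increments: "0 0 0.5 0 0 0 0; 0 0 0.8 0 0 0 0; 0 0 0.8 0 0 0 0; 0 0 0.7 0 0 0 0; 0 0 0.5 0 0 0 0; 0 -0.02 0.2 0 0 0 0; 0 0 0 0 0 0 0"

```text
time_s: 4.5
tool_pos: [543.2, -1.0, 95.3]
orientation: [3.142, 0.0, -0.064]
force: [-0.6, -0.5, 0.2]
grip_width: 0.3
finger_force: 0.0
```

Emit:
jog_arm:
  increments: "0.2 0 0 0 0 0 0; 0.2 0 0 0 0 0 0; 0.2 0 0 0 0 0 0; 0.15 0 0 0 0 0 0; 0.1 0 0 0 0 0 0; 0.1 0 0 0 0 0 0; 0.1 0 0 0 0 0 0"

```text
time_s: 5.38
tool_pos: [595.9, -3.7, 95.2]
orientation: [-3.142, 0.0, -0.064]
force: [0.6, 1.1, -0.1]
grip_width: -0.3
finger_force: 0.0
```

```bash
python3 -c "
from h import *
where([83,0,97])"
```

```text
t 5.375 clamp [83.6  4.9 95.2] Fclamp [ 1.1 -0.5 -0.1] w -0.3
turn units [-0.     0.001 -0.005]
world [601.  -5.  97.] shift now-frame [ 0.1   0.01 -0.04] aligned [ 0.1   0.01 -0.04]
```

Emit:
jog_arm:
  increments: "0.1 0 0 0 0 0 0; 0.1 0 0 0 0 0 0; 0.1 0 0 0 0 0 0"

```text
time_s: 5.75
tool_pos: [611.1, -4.7, 95.3]
orientation: [-3.142, -0.0, -0.064]
force: [0.8, 0.6, -0.7]
grip_width: 0.3
finger_force: 0.0
```

```bash
python3 -c "
from h import *
where([83,0,97])
T=save('top','t2.png');S=save('side','s2.png')
a=cv2.resize(T[155:205,240:320],None,fx=5,fy=5,interpolation=cv2.INTER_CUBIC)
b=cv2.resize(S[145:225,220:300],None,fx=5,fy=5,interpolation=cv2.INTER_CUBIC)
o=np.zeros((400,800,3),np.uint8);o[:250,:400]=a;o[:,400:]=b
cv2.imwrite('pics/k2.png',cv2.convertScaleAbs(o[:,:,::-1],alpha=1.6,beta=20))
"
```

```text
t 5.75 clamp [ 83.5 -10.3  95.3] Fclamp [ 0.7 -0.8 -0.7] w 0.3
turn units [-0.    -0.001 -0.005]
world [601.  -5.  97.] shift now-frame [-0.21  0.01 -0.03] aligned [-0.21  0.01 -0.03]
```

View pics/k2.png

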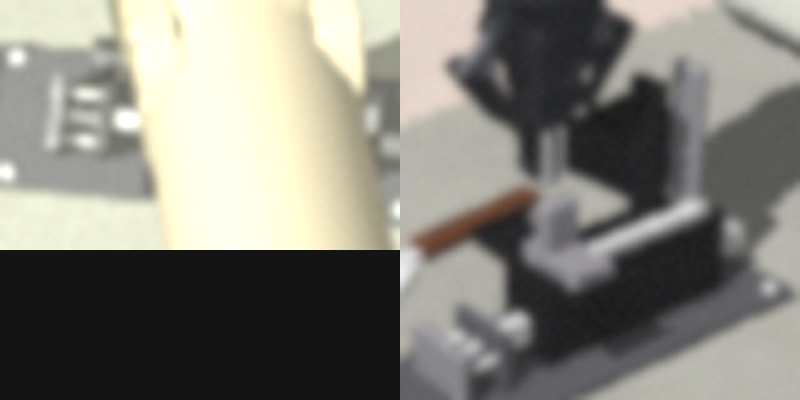

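```bash
python3 -c "
from h import *
p=np.load('pose.npy')
print('tcp side crop',(proj('side',state()['tool_pos'])-[220,145])*5+[400,0])
for y in(20,0,-20,-30): print(y,((proj('side',c2w(p,[[83,y,82],[83,y,115]]))-[220,145])*5+[400,0]).round().tolist(),(proj('top',c2w(p,[83,y,115]))).round(1))
print('track',((proj('side',c2w(p,[[105,52,72],[105,-52,72],[61,-52,72],[61,52,72]]))-[220,145])*5+[400,0]).round().tolist())
"
```

```text
tcp side crop [[544.03698662 214.03850906]]
20 [[577.0, 252.0], [577.0, 204.0]] [[277.5 182.8]]
0 [[556.0, 239.0], [556.0, 191.0]] [[278.  176.5]]
-20 [[535.0, 226.0], [535.0, 179.0]] [[278.6 170.3]]
-30 [[525.0, 220.0], [524.0, 173.0]] [[278.8 167.2]]
track [[583.0, 300.0], [475.0, 232.0], [530.0, 210.0], [639.0, 275.0]]
```

```bash
python3 -c "
import cv2,numpy as np
b=cv2.imread('pics/s2.png');c=cv2.imread('pics/s1.png');d=cv2.imread('pics/side0.png')
g=lambda i:cv2.cvtColor(i,6)[168:206,240:268]
np.set_printoptions(linewidth=200)
print(g(b)[::1]);print(g(c))"
```

```text
[[29 20 17 ...  7  6  6]
 [51 38 27 ...  6  6  8]
 [76 61 43 ...  7  7  8]
 ...
 [73 42 17 ...  7  8  6]
 [74 43 18 ...  7  7  7]
 [74 45 22 ...  6  5  8]]
[[ 99 100  99 ...   9   9   9]
 [ 98  98  98 ...  10  10  12]
 [ 98  98  97 ...   8  10  11]
 ...
 [ 74  42  18 ...   7   7   8]
 [ 73  44  18 ...   7   6   8]
 [ 75  45  22 ...   5   5   6]]
```

```bash
python3 -c "
import cv2,numpy as np
b=cv2.imread('pics/s2.png');c=cv2.imread('pics/s1.png')
f=lambda i:cv2.resize(cv2.convertScaleAbs(i[160:208,235:275],alpha=1.8,beta=15),None,fx=10,fy=10,interpolation=cv2.INTER_CUBIC)
cv2.imwrite('pics/k3.png',np.hstack([f(c),f(b)]))"
```

```text
(no output)
```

View pics/k3.png

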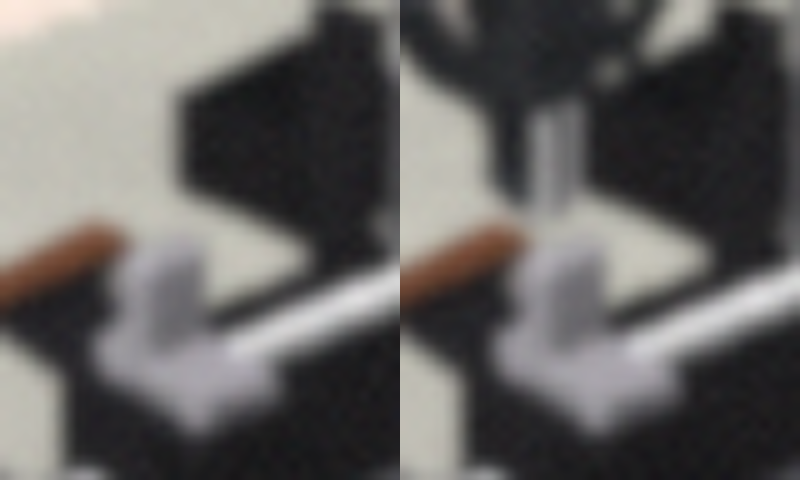

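The enlarged crop (right half) shows the finger tip at px (250.5,181.5), above the rib top at (253,184), with counter visible between them. The fingers passed over the rib, so I'll go back, go lower and push again.

Emit:
jog_arm:
  increments: "0 0 -0.5 0 0 0 0; -0.6 0 0 0 0 0 0; -0.8 0 0 0 0 0 0; 0 0 0.4 0 0 0 0; 0 0 0.3 0 0 0 0; 0 0 0.06 0 0 0 0; 0 0 0 0 0 0 0"

```text
time_s: 6.72
tool_pos: [541.1, -0.2, 82.1]
orientation: [-3.141, 0.0, -0.064]
force: [-0.3, 0.0, 0.3]
grip_width: -0.2
finger_force: 0.0
```

Emit:
jog_arm:
  increments: "0.2 0 0 0 0 0 0; 0.2 0 0 0 0 0 0; 0.15 0 0 0 0 0 0; 0.1 0 0 0 0 0 0; 0.1 0 0 0 0 0 0; 0 0 0 0 0 0 0"

```text
time_s: 7.48
tool_pos: [578.5, -2.6, 82.1]
orientation: [-3.141, 0.0, -0.064]
force: [-0.3, -0.3, 0.0]
grip_width: -0.1
finger_force: 0.0
```

```bash
python3 -c "
from h import *
where([83,0,97])
S=save('side','s3.png')
for d in cut_out('side','lock_knob')[:2]: print(d['score'],d['extent'])
b=cv2.convertScaleAbs(S[160:208,235:275,::-1],alpha=1.8,beta=15)
cv2.imwrite('pics/k4.png',cv2.resize(b,None,fx=10,fy=10,interpolation=cv2.INTER_CUBIC))
c=cv2.imread('pics/s1.png').astype(int)[:,:,::-1]; df=np.abs(S.astype(int)-c).sum(2)[160:208,235:275]>40
print('\n'.join(''.join('#' if v else '.' for v in r) for r in df))
"
```

```text
t 7.475 clamp [83.6 22.4 82.1] Fclamp [-0.3  0.2  0. ] w -0.1
turn units [-0.001  0.    -0.006]
world [601.  -5.  97.] shift now-frame [ 0.45  0.01 -0.3 ] aligned [ 0.45  0.01 -0.3 ]
0.46 [248.3, 186.3, 262.0, 203.2]
.......#################################
.......#########################...####.
.......#########################........
.....###########################........
..############################..........
.###########################...........#
.#########################..............
.#######################................
.#####################..................
..##################....................
...################.....................
....###############.....................
.....##############.....................
......#############.....................
.......############.....................
........##########......................
.........##########.....................
..........#########....##...............
............#######...####..............
.............#######..####..............
..............#######.####..............
...............######.
[... 384 characters left out ...]
...
.........................#########......
.......................##########.......
......................##########........
......................#########.........
.......................######...........
........................................
........................................
........................................
........................................
........................................
........................................
........................................
........................................
........................................
........................................
........................................
........................................
```

Emit:
jog_arm:
  increments: "0.1 0 0 0 0 0 0; 0.1 0 0 0 0 0 0; 0.1 0 0 0 0 0 0; 0 0 0 0 0 0 0"

```text
time_s: 8.07
tool_pos: [593.8, -3.6, 82.2]
orientation: [-3.141, -0.001, -0.064]
force: [0.1, -0.2, 0.5]
grip_width: 0.0
finger_force: 0.0
```

```bash
python3 -c "
from h import *
where([83,0,97])"
```

```text
t 8.075 clamp [83.6  7.  82.2] Fclamp [-0.2 -0.1  0.5] w 0.0
turn units [-0.001 -0.003 -0.006]
world [601.  -5.  97.] shift now-frame [ 0.14  0.01 -0.3 ] aligned [ 0.14  0.01 -0.3 ]
```

```bash
python3 -c "
from h import *
S=save('side','s4.png')
f=lambda i:cv2.resize(cv2.convertScaleAbs(i[150:210,225:285],alpha=1.8,beta=15),None,fx=8,fy=8,interpolation=cv2.INTER_CUBIC)
o=f(S[:,:,::-1]); 
for P in [state()['tool_pos']]:
    u=(proj('side',P)[0]-[225,150]+.5)*8; cv2.circle(o,(int(u[0]),int(u[1])),4,(0,0,255),1)
cv2.imwrite('pics/k5.png',o)"
```

```text
(no output)
```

View pics/k5.png

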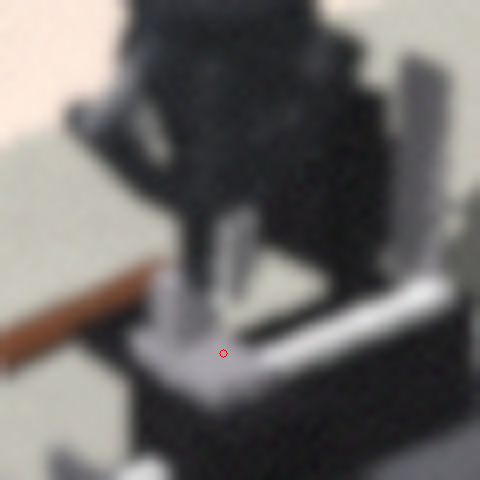

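The rib has moved: its centre is now at px (247.5,188), before it was (251,188). So the push works, and I'll continue to the stop.

Emit:
jog_arm:
  increments: "0.1 0 0 0 0 0 0; 0.1 0 0 0 0 0 0; 0.1 0 0 0 0 0 0; 0 0 0 0 0 0 0"

```text
time_s: 8.62
tool_pos: [608.8, -4.6, 82.2]
orientation: [-3.141, -0.001, -0.064]
force: [1.0, 0.1, 0.8]
grip_width: 0.1
finger_force: 0.0
```

Emit:
jog_arm:
  increments: "0.04 0 0 0 0 0 0; 0.04 0 0 0 0 0 0; 0.04 0 0 0 0 0 0"

```text
time_s: 9.0
tool_pos: [613.0, -4.8, 82.1]
orientation: [3.141, 0.003, -0.064]
force: [-10.0, 0.4, 6.7]
grip_width: -0.2
finger_force: 5.5
```

```bash
python3 -c "
from h import *
where([83,0,97]); save('side','s5.png')
for d in cut_out('side','lock_knob')[:2]: print(d['score'],d['extent'])"
```

```text
t 9.0 clamp [ 83.6 -12.3  82.1] Fclamp [-0.2 10.   6.7] w -0.2
turn units [ 0.001  0.015 -0.005]
world [601.  -5.  97.] shift now-frame [-0.25  0.01 -0.3 ] aligned [-0.25  0.01 -0.3 ]
0.67 [242.7, 184.1, 256.5, 197.6]
```

Emit:
jog_arm:
  increments: "0.04 0 0 0 0 0 0; 0.04 0 0 0 0 0 0; 0 0 0 0 0 0 0"

```text
time_s: 9.48
tool_pos: [613.5, -4.8, 81.8]
orientation: [3.14, 0.01, -0.063]
force: [-23.9, 0.9, 14.8]
grip_width: 0.2
finger_force: 11.5
```

```bash
python3 -c "
from h import *
where([83,0,97]); S=save('side','s6.png')
f=lambda i:cv2.resize(cv2.convertScaleAbs(i[160:210,230:270],alpha=1.8,beta=15),None,fx=10,fy=10,interpolation=cv2.INTER_CUBIC)
p=np.load('pose.npy')
A=f(cv2.imread('pics/s1.png'));B=f(S[:,:,::-1])
cv2.imwrite('pics/k6.png',np.hstack([A,B]))"
```

```text
t 9.475 clamp [ 83.6 -12.7  81.8] Fclamp [-0.6 23.9 14.8] w 0.2
turn units [ 0.007  0.055 -0.001]
world [601.  -5.  97.] shift now-frame [-0.26  0.01 -0.3 ] aligned [-0.25  0.01 -0.3 ]
```

View pics/k6.png

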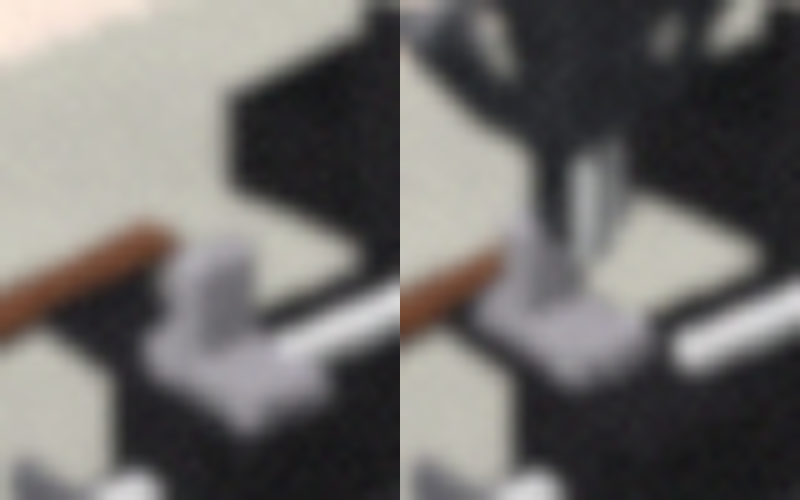

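The slide's near corner moved from (245,430) to (175,385) in the crops, about 35 mm, and the push now meets a stiff 24 N. The upward force suggests the tips may also be scraping on something, so I'll back off, go up a little, push again and measure the slide precisely.

Emit:
jog_arm:
  increments: "-0.2 0 -0.14 0 0 0 0; 0 0 0 0 0 0 0; 0.1 0 0 0 0 0 0; 0.05 0 0 0 0 0 0; 0.05 0 0 0 0 0 0; 0 0 0 0 0 0 0"

```text
time_s: 10.28
tool_pos: [618.4, -5.2, 89.0]
orientation: [-3.141, 0.0, -0.064]
force: [-0.2, -0.3, 0.4]
grip_width: 0.2
finger_force: 0.0
```

```bash
python3 -c "
from h import *
where([83,0,97])"
```

```text
t 10.275 clamp [ 83.6 -17.6  89. ] Fclamp [-0.3  0.1  0.4] w 0.2
turn units [-0.001  0.001 -0.005]
world [601.  -5.  97.] shift now-frame [-0.35  0.01 -0.16] aligned [-0.35  0.01 -0.16]
```

Emit:
jog_arm:
  increments: "0.06 0 0 0 0 0 0; 0.06 0 0 0 0 0 0; 0 0 0 0 0 0 0"

```text
time_s: 10.65
tool_pos: [624.4, -5.6, 89.2]
orientation: [-3.141, -0.0, -0.064]
force: [-0.8, -0.2, 0.7]
grip_width: 0.4
finger_force: 0.0
```

```bash
python3 -c "
from h import *
where([83,0,97]); S=save('side','s7.png')
A=cv2.cvtColor(cv2.imread('pics/s6.png'),cv2.COLOR_BGR2GRAY)
B=cv2.cvtColor(S,cv2.COLOR_RGB2GRAY); A1=cv2.cvtColor(cv2.imread('pics/s1.png'),cv2.COLOR_BGR2GRAY)
# slide near corner patch, upsample template match
def tm(a,b,x0,y0,x1,y1,r=12):
    u=8; t=cv2.resize(a[y0:y1,x0:x1],None,fx=u,fy=u,interpolation=cv2.INTER_CUBIC); w=cv2.resize(b[y0-r:y1+r,x0-r:x1+r],None,fx=u,fy=u,interpolation=cv2.INTER_CUBIC)
    m=cv2.matchTemplate(w,t,cv2.TM_CCOEFF_NORMED); _,v,_,l=cv2.minMaxLoc(m); return np.array(l)/u-r,round(v,3)
print('s1->s6',tm(A1,A,248,194,262,206)); print('s6->s7',tm(A,B,241,190,255,202)); print('s1->s7',tm(A1,B,248,194,262,206))
p=np.load('pose.npy')
for y in (38,0): print(proj('side',c2w(p,[105,y,82]))-proj('side',c2w(p,[105,40,82])))
"
```

```text
t 10.65 clamp [ 83.5 -23.6  89.2] Fclamp [-0.2  0.8  0.7] w 0.4
turn units [-0.001 -0.    -0.006]
world [601.  -5.  97.] shift now-frame [-0.47  0.01 -0.16] aligned [-0.47  0.01 -0.16]
s1->s6 (array([-6.75, -4.5 ]), 0.982)
s6->s7 (array([0., 0.]), 0.998)
s1->s7 (array([-6.75, -4.5 ]), 0.985)
[[-0.43609467 -0.27136273]]
[[-8.53799348 -5.31282169]]
```

At TCP z 89 the fingers passed over the rib again and the slide did not move. So the real tips sit some 20 mm higher than the reported TCP. I'll touch down on the track behind the slide to find the true tip height.

Emit:
jog_arm:
  increments: "0 0 -0.4 0 0 0 0; -0.5 0 0 0 0 0 0; -0.47 0 0 0 0 0 0; 0 0 0.3 0 0 0 0; 0 0 0.2 0 0 0 0; 0 0 0.1 0 0 0 0; 0 0 0.1 0 0 0 0; 0 0 0 0 0 0 0"

```text
time_s: 11.7
tool_pos: [575.7, -2.4, 73.7]
orientation: [-3.141, 0.001, -0.064]
force: [-0.3, 0.3, -0.4]
grip_width: 0.3
finger_force: 0.0
```

Emit:
jog_arm:
  increments: "0 0 0.08 0 0 0 0; 0 0 0.08 0 0 0 0; 0 0 0 0 0 0 0"

```text
time_s: 12.08
tool_pos: [575.5, -2.5, 65.8]
orientation: [-3.142, 0.001, -0.064]
force: [-0.1, -0.9, -0.1]
grip_width: -0.3
finger_force: 0.0
```

Emit:
jog_arm:
  increments: "0 0 0.08 0 0 0 0; 0 0 0.06 0 0 0 0; 0 0 0 0 0 0 0"

```text
time_s: 12.45
tool_pos: [575.5, -2.5, 58.9]
orientation: [-3.142, 0.001, -0.064]
force: [0.5, 0.7, -0.3]
grip_width: 0.1
finger_force: 0.0
```

Emit:
jog_arm:
  increments: "0 0 0.04 0 0 0 0; 0 0 0.04 0 0 0 0; 0 0 0 0 0 0 0"

```text
time_s: 12.82
tool_pos: [575.7, -2.5, 55.1]
orientation: [-3.142, 0.0, -0.064]
force: [-0.8, -0.8, -0.5]
grip_width: 0.2
finger_force: 0.0
```

```bash
python3 -c "
from h import *
where([83,25,97]);print(calibration('side')['eye'])"
```

```text
t 12.825 clamp [83.6 25.2 55.1] Fclamp [-0.8  0.7 -0.5] w 0.2
turn units [-0.     0.001 -0.005]
world [576.  -3.  97.] shift now-frame [ 0.    0.01 -0.84] aligned [ 0.    0.01 -0.84]
[-147.82998487  702.18865726  678.3717182 ]
```

Emit:
jog_arm:
  increments: "0 0 0.04 0 0 0 0; 0 0 0.04 0 0 0 0; 0 0 0 0 0 0 0"

```text
time_s: 13.2
tool_pos: [575.6, -2.5, 51.0]
orientation: [-3.142, 0.0, -0.064]
force: [-0.8, -0.0, -0.1]
grip_width: -0.0
finger_force: 0.0
```

```bash
python3 -c "
from h import *
where([83,25,97]);S=save('side','s8.png')
o=cv2.resize(cv2.convertScaleAbs(S[130:220,215:295,::-1],alpha=1.8,beta=15),None,fx=6,fy=6,interpolation=cv2.INTER_CUBIC)
u=(proj('side',state()['tool_pos'])[0]-[215,130]+.5)*6; cv2.circle(o,(int(u[0]),int(u[1])),4,(0,0,255),1)
cv2.imwrite('pics/k8.png',o)"
```

```text
t 13.2 clamp [83.6 25.2 51. ] Fclamp [-0.1  0.8 -0.1] w -0.0
turn units [-0.001  0.002 -0.005]
world [576.  -3.  97.] shift now-frame [ 0.    0.01 -0.92] aligned [ 0.    0.01 -0.92]
```

```bash
cat > asc.py <<'E'
from h import *
def asc(f,x0,y0,x1,y1):
    g=cv2.cvtColor(cv2.imread(f),cv2.COLOR_BGR2GRAY)[y0:y1,x0:x1]
    ch=" .:-=+*#%@"
    for i,r in enumerate(g): print(f'{y0+i:3d} '+''.join(ch[min(9,int(v)//15)] for v in r))
E
python3 -c "
from asc import *
print(proj('side',state()['tool_pos']))
asc('pics/s8.png',235,150,290,212)"
```

```text
[[256.20869087 204.85239595]]
150 %%%%%%#*=:........::::::.......  .-+##**************++=
151 %%%%%%#*=:.....................  .-+******************+
152 %%%%%%#*=:...................    .-+*******************
153 %%%%%%#*=:.....................  .-+*******************
154 %%%%%%#*=:.....................  .-+*******************
155 %%%%%%#*=:....................  ..-+*******************
156 %%%%%%#*=:....................   .-+****+++************
157 %%%%%%#*=:.....................  .-+***+=-==++*********
158 %%%%%%%#+:.....................  .-+***+----=++********
159 %%%%%%%#+-....................   .-=+*++-:::-=+********
160 %%%%%%%#*-:....................  .:-=++=-::::-=********
161 %%%%####*=:....................   ..:----::::-=********
162 %%#####**=:...................       .---::::-+********
163 ######***+-..................        .:--::::-+********
164 ###******+-..............        .....:--::::-+********
165 *********=:.....                ......:--::::-+********
166 ********+=:.... .              .......:::::::-+********
167 ********+-:::...               .....  .:::::-=
[... 1949 characters left out ...]
   ..::..                         ..::::
201 *****=:.            ...                          .:::--
202 *****=:.                                       ...::---
203 *****=:.                                      ..:::----
204 *****=:.                                   ...:::------
205 *****=-..                                ...:::--------
206 +***+=-:::.                            ...:::----------
207 +++++=====:.                         ..:::-------------
208 ==++++***+=:.                      ..:::--------------=
209 --==+*###*=:.                      ..::-------------==+
210 ---=+****+=:.                    ....:::-----------=++*
211 ----==++++=:.                 .......:::--------==+****
```

The tip's light strip ends at about px (256,199), the level of the track top (z 72), while TCP z reads 51. So the tips are about 20 mm above the reported TCP. I'll push the rib at TCP z 68.

Emit:
jog_arm:
  increments: "0 0 -0.34 0 0 0 0; 0.2 0 0 0 0 0 0; 0.2 0 0 0 0 0 0; 0.1 0 0 0 0 0 0; 0.1 0 0 0 0 0 0; 0 0 0 0 0 0 0"

```text
time_s: 14.0
tool_pos: [605.8, -4.3, 67.8]
orientation: [-3.141, 0.001, -0.064]
force: [-0.6, -0.5, -1.0]
grip_width: -0.2
finger_force: 0.0
```

Emit:
jog_arm:
  increments: "0.06 0 0 0 0 0 0; 0.06 0 0 0 0 0 0; 0 0 0 0 0 0 0"

```text
time_s: 14.38
tool_pos: [611.9, -4.8, 68.2]
orientation: [-3.142, -0.0, -0.064]
force: [-0.2, 0.1, -0.4]
grip_width: 0.4
finger_force: 0.0
```

```bash
cat > mv.py <<'E'
from h import *
import sys
def tm(a,b,x0,y0,x1,y1,r=12):
    u=8; t=cv2.resize(a[y0:y1,x0:x1],None,fx=u,fy=u,interpolation=cv2.INTER_CUBIC); w=cv2.resize(b[y0-r:y1+r,x0-r:x1+r],None,fx=u,fy=u,interpolation=cv2.INTER_CUBIC)
    m=cv2.matchTemplate(w,t,cv2.TM_CCOEFF_NORMED); _,v,_,l=cv2.minMaxLoc(m); return np.array(l)/u-r,round(v,3)
if __name__=='__main__':
    where(); S=save('side',sys.argv[1]); A1=cv2.cvtColor(cv2.imread('pics/s1.png'),6)
    print('slide',tm(A1,cv2.cvtColor(S,cv2.COLOR_RGB2GRAY),248,194,262,206))
E
python3 mv.py s9.png
```

```text
t 14.375 clamp [ 83.6 -11.1  68.2] Fclamp [ 0.1  0.2 -0.4] w 0.4
turn units [-0.    -0.001 -0.005]
slide (array([-6.625, -4.25 ]), 0.967)
```

Emit:
jog_arm:
  increments: "0.06 0 0 0 0 0 0; 0.06 0 0 0 0 0 0; 0 0 0 0 0 0 0"

```text
time_s: 14.8
tool_pos: [612.9, -4.8, 67.9]
orientation: [3.14, 0.01, -0.063]
force: [-22.7, 0.7, 15.4]
grip_width: -0.0
finger_force: 11.3
```

```bash
python3 mv.py s10.png
```

```text
t 14.8 clamp [ 83.6 -12.1  67.9] Fclamp [-0.7 22.7 15.4] w -0.0
turn units [ 0.007  0.056 -0.002]
slide (array([-6.625, -4.25 ]), 0.962)
```

The push meets the same stiff stop (23 N) with the slide still, so this is the end stop. Next I go up and over to behind the trigger plate.

Emit:
jog_arm:
  increments: "-0.15 0 0 0 0 0 0; 0 0 -0.5 0 0 0 0; 0 0 -0.9 0 0 0 0; 0 0 -0.9 0 0 0 0; 0 0 -0.5 0 0 0 0; -0.1 0.4 0 0 0 0 0; 0 0.8 0 0 0 0 0; 0 0.8 0 0 0 0 0; 0 0.7 0 0 0 0 0; 0 0.4 0 0 0 0 0; 0 0 0.5 0 0 0 0; 0 0 0.6 0 0 0 0; 0 0 0.4 0 0 0 0; 0 0 0 0 0 0 0"

```text
time_s: 16.6
tool_pos: [593.8, -158.5, 130.8]
orientation: [-3.14, 0.004, -0.063]
force: [0.2, 0.3, 0.2]
grip_width: 0.2
finger_force: 0.0
```

```bash
python3 -c "
from h import *
where([-60,0,122]);save('side','s11.png')
from mv import tm
S=cv2.cvtColor(cv2.imread('pics/s11.png'),6);A1=cv2.cvtColor(cv2.imread('pics/s1.png'),6)
print('slide',tm(A1,S,248,194,262,206))
from asc import asc
print(proj('side',state()['tool_pos']));asc('pics/s11.png',240,120,315,205)"
```

```text
t 16.6 clamp [-71.   -2.7 130.8] Fclamp [ 0.4 -0.2  0.2] w 0.2
turn units [-0.007  0.025 -0.002]
world [ 592. -147.  122.] shift now-frame [-0.05 -0.22  0.18] aligned [-0.05 -0.22  0.18]
slide (array([-6.75, -4.5 ]), 0.985)
[[287.38625064 163.48952397]]
120 %%%%%%%%%%%%%%%%%###############%%%%##+-...................:=#@@@@@@@@@@@@@
121 %%%%%%%%%%%%%%%%##**########%%%%%%%%%#*-................ ..:+#@@@@@@@@@@@@@
122 %%%%%%%%%%%%%%###***######%%%%%%%%%%%#*-:.....  .. .       .-+#%@@@@@@@@@@@
123 %%%%%%%%%%%#####***####%%%%%%%%%%%%%##+-....               .:=+*#%@@@@@@@@@
124 %%%%%%%%##########*##%%%%%%%%%%%%%%%##+-.....              .:-==+*#%%@@@@@%
125 %%%##################%%%%%%%%%%%%%%%#*=-:....              ..:--==+**#%@@@#
126 #####################%%%%%%%%%%%%%%%#*=:::.... .          .....::-==++*###*
127 #########%%%%%%######%%%%%%%%%%%%%%##*=-::... .....       .......:-===++++=
128 #######%%%%%%%%#######%%%%%%%%%%%%%##*=-::.........       .......:-========
129 ####%%%%%%%%%%#########%%%%%%%%%%%%##*=-:... .......      ......:-=======--
130 #%%%%%%%%%%%%%####*####%#%%%%%%%%%##*+=-:.
[... 5253 characters left out ...]
..:===-:...                 ..::::-=+***********************
197 -:..:--=--::... ..:::..                     ....::=+***********************
198 =:. ..::::....   ....                       ....::-++**********************
199 =:.  .......                                ...::--==+*********************
200 =:.                                         ..:::---=+++*******************
201 =:.                                         .:::----=+++++*****************
202 =:.                                        ..::----=+**+==+****************
203 =:.                                     ...:::------=++=--=+***************
204 =:.                                   ...:::---------==---=+***************
```

Emit:
jog_arm:
  increments: "-0.05 0 0.25 0 0 0 0; 0 -0.2 0 0 0 0 0; 0 -0.1 0 0 0 0 0; 0 0 0 0 0 0 0"

```text
time_s: 17.15
tool_pos: [594.3, -142.7, 121.3]
orientation: [-3.141, -0.001, -0.062]
force: [0.1, 0.7, -0.5]
grip_width: -0.1
finger_force: 0.0
```

Emit:
jog_arm:
  increments: "0 -0.06 0 0 0 0 0; 0 -0.06 0 0 0 0 0; 0 0 0 0 0 0 0"

```text
time_s: 17.52
tool_pos: [594.3, -137.5, 120.7]
orientation: [-3.141, -0.0, -0.063]
force: [0.3, -0.1, -0.4]
grip_width: 0.2
finger_force: 0.0
```

Emit:
jog_arm:
  increments: "0 -0.06 0 0 0 0 0; 0 -0.06 0 0 0 0 0; 0 0 0 0 0 0 0"

```text
time_s: 17.9
tool_pos: [594.6, -131.8, 120.7]
orientation: [3.141, 0.0, -0.063]
force: [0.1, -1.3, -0.4]
grip_width: 0.3
finger_force: 0.5
```

```bash
python3 -c "
from h import *
where()"
```

```text
t 17.9 clamp [-44.3  -1.8 120.7] Fclamp [-1.2 -0.2 -0.4] w 0.3
turn units [ 0.001  0.    -0.004]
```

Emit:
jog_arm:
  increments: "0 -0.06 0 0 0 0 0; 0 -0.06 0 0 0 0 0; 0 -0.04 0 0 0 0 0; 0 0 0 0 0 0 0"

```text
time_s: 18.4
tool_pos: [595.0, -124.7, 120.7]
orientation: [3.141, -0.0, -0.064]
force: [0.2, -4.9, 0.6]
grip_width: 0.0
finger_force: 2.4
```

```bash
python3 -c "
from h import *
where()"
```

```text
t 18.4 clamp [-37.1  -1.8 120.7] Fclamp [-4.9 -0.5  0.6] w 0.0
turn units [ 0.004 -0.    -0.009]
```

The force is 4.9 N at about 7 mm of stroke, which is return spring plus drive, so the lock is off. I'll continue the first full stroke.

Emit:
jog_arm:
  increments: "0 -0.08 0 0 0 0 0; 0 -0.08 0 0 0 0 0; 0 -0.06 0 0 0 0 0; 0 0 0 0 0 0 0"

```text
time_s: 18.9
tool_pos: [595.8, -113.6, 120.8]
orientation: [3.141, -0.0, -0.064]
force: [0.2, -4.7, 0.5]
grip_width: 0.2
finger_force: 2.4
```

Emit:
jog_arm:
  increments: "0 -0.03 0 0 0 0 0; 0 0 0 0 0 0 0"

```text
time_s: 19.15
tool_pos: [595.9, -112.4, 120.7]
orientation: [3.141, -0.0, -0.065]
force: [0.4, -5.4, -0.2]
grip_width: 0.4
finger_force: 2.8
```

```bash
python3 -c "
from h import *
where()
for c in('side','top'):
    save(c,c+'p1.png')
    for q in('face_plate','ram'):
        for d in cut_out(c,q)[:2]: print(c,q,round(d['score'],2),d['extent'])
p=np.load('pose.npy')
for j in (0,10,20,80): print(j,proj('side',c2w(p,[150+j,0,48])).round(1),proj('top',c2w(p,[150+j,0,48])).round(1))
"
```

```text
t 19.15 clamp [-24.9  -1.8 120.7] Fclamp [-5.4 -0.7 -0.2] w 0.4
turn units [ 0.005 -0.001 -0.01 ]
side face_plate 0.56 [218.1, 210.7, 235.1, 226.5]
side ram 0.91 [220.8, 210.2, 246.7, 227.3]
top face_plate 0.52 [245.1, 170.6, 250.3, 184.5]
top ram 0.44 [242.5, 171.8, 271.4, 185.1]
0 [[233.8 209.8]] [[257.1 177.8]]
10 [[231.2 210.9]] [[254.1 177.5]]
20 [[228.5 212.1]] [[251.1 177.3]]
80 [[211.7 219.3]] [[233.2 175.6]]
```

Emit:
jog_arm:
  increments: "0 0.24 0 0 0 0 0; 0 0.24 0 0 0 0 0; 0 0 0 0 0 0 0; 0 -0.12 0 0 0 0 0; 0 -0.12 0 0 0 0 0; 0 -0.12 0 0 0 0 0; 0 -0.12 0 0 0 0 0; 0 0 0 0 0 0 0"

```text
time_s: 20.45
tool_pos: [595.9, -111.8, 120.7]
orientation: [3.14, -0.0, -0.064]
force: [1.0, -4.2, -0.3]
grip_width: -0.1
finger_force: 2.3
```

```bash
cat > jaw.py <<'E'
from mv import *
where(); n=sys.argv[1]; p=np.load('pose.npy')
S=save('side','s'+n); A=cv2.cvtColor(cv2.imread('pics/s1.png'),6)
d,v=tm(A,cv2.cvtColor(S,cv2.COLOR_RGB2GRAY),222,208,238,228,r=36)
k=lambda j:proj('side',c2w(p,[150+j,0,40]))[0]-proj('side',c2w(p,[150,0,40]))[0]
print('jaw px',d,v,'j~',least_squares(lambda j:k(j[0])-d,[20]).x)
d,v=tm(A,cv2.cvtColor(S,cv2.COLOR_RGB2GRAY),172,218,206,252,r=8); print('mould px',d,v)
E
python3 jaw.py p2.png
```

```text
t 20.45 clamp [-24.3  -1.8 120.7] Fclamp [-4.1 -1.3 -0.3] w -0.1
turn units [ 0.008 -0.001 -0.005]
jaw px [-8.5    3.875] 0.914 j~ [31.8478274]
mould px [0. 0.] 1.0
```

The jaw is at about 32 mm after two strokes and the mould is undisturbed. Two more strokes.

Emit:
jog_arm:
  increments: "0 0.24 0 0 0 0 0; 0 0.24 0 0 0 0 0; 0 0 0 0 0 0 0; 0 -0.12 0 0 0 0 0; 0 -0.12 0 0 0 0 0; 0 -0.12 0 0 0 0 0; 0 -0.12 0 0 0 0 0; 0 0 0 0 0 0 0; 0 0.24 0 0 0 0 0; 0 0.24 0 0 0 0 0; 0 0 0 0 0 0 0; 0 -0.12 0 0 0 0 0; 0 -0.12 0 0 0 0 0; 0 -0.12 0 0 0 0 0; 0 -0.12 0 0 0 0 0; 0 0 0 0 0 0 0"

```text
time_s: 22.5
tool_pos: [595.9, -111.8, 120.7]
orientation: [3.14, -0.0, -0.064]
force: [0.2, -4.0, -1.4]
grip_width: -0.2
finger_force: 2.3
```

```bash
python3 jaw.py p4.png
```

```text
t 22.5 clamp [-24.3  -1.8 120.7] Fclamp [-4.  -0.5 -1.4] w -0.2
turn units [ 0.008 -0.001 -0.005]
jaw px [-19.375  -6.875] 0.721 j~ [50.7534237]
mould px [0. 0.] 0.999
```

Emit:
jog_arm:
  increments: "0 0.24 0 0 0 0 0; 0 0.24 0 0 0 0 0; 0 0 0 0 0 0 0; 0 -0.12 0 0 0 0 0; 0 -0.12 0 0 0 0 0; 0 -0.12 0 0 0 0 0; 0 -0.12 0 0 0 0 0; 0 0 0 0 0 0 0"

```text
time_s: 23.55
tool_pos: [595.8, -113.1, 120.8]
orientation: [3.139, -0.0, -0.065]
force: [0.0, -8.2, -0.5]
grip_width: 0.1
finger_force: 3.8
```

```bash
python3 jaw.py p5.png; python3 -c "
from h import *
for c in('side','top'):
    snapshot(c)
    for q in('face_plate','ram','mould'):
        for d in cut_out(c,q)[:3]: print(c,q,round(d['score'],2),np.round(d['extent']))
from asc import asc
asc('pics/sp5.png',180,205,246,250)
asc('pics/top0.png',205,158,262,196)
save('top','tp5.png');asc('pics/tp5.png',205,158,262,196)
"
```

```text
t 23.55 clamp [-25.6  -1.8 120.8] Fclamp [-8.2 -0.6 -0.5] w 0.1
turn units [ 0.016 -0.001 -0.012]
jaw px [ 8.375 -5.   ] 0.714 j~ [-34.05511915]
mould px [-0.125  0.125] 0.988
side face_plate 0.74 [ 83. 242. 139. 290.]
side face_plate 0.42 [201. 218. 218. 225.]
side face_plate 0.32 [175. 157. 299. 256.]
side ram 0.67 [206. 205. 248. 230.]
side mould 0.87 [238. 265. 278. 304.]
side mould 0.74 [313. 206. 345. 234.]
side mould 0.72 [252. 163. 279. 200.]
top face_plate 0.66 [278. 177. 308. 188.]
top face_plate 0.44 [228. 166. 236. 180.]
top ram 0.56 [229. 169. 270. 179.]
top ram 0.2 [209. 203. 263. 220.]
top mould 0.83 [206. 161. 227. 188.]
top mould 0.68 [200. 241. 224. 263.]
top mould 0.67 [250. 235. 277. 262.]
205 *****************#%%@@@@@@@@@@@@@@@@%%#********************++-....
206 +*****************##%@@@@@@@@@@@@@@%%#**********************+----:
207 =+++***************##%%%%%%@@@@@@@%%#***********************+++++=
208 --==++**************##%%%%%@@@@%%%%%#****************************+
209 ::--=++***************####%%%%%%%%%#***********************###***+
210 :::--==+**************
[... 6825 characters left out ...]
++++++++++++++++++
185 +**#####%%%@@@@@@@@@@@%+========+++++++++++++++++++++++++
186 +++++++*******####%%%%*+====+=+++++++++++++++++++++++++++
187 +++++++++++++++++*****++++++++++++*##*+++++++++++++++++++
188 ****+++++++++++++++++++++++++++++*#%@#*++++++++++++++++++
189 #####*********+++++++++++++++++++*#@@%*++++++++++++++++++
190 %%%%%%#########***********++++++++#%@%*++++++++++++++++++
191 @@@@%%%%%%%%%%%%%########**********###*++++++++++++++++++
192 @@@@@@@@@@@@@@%%%%%%%%%%%%%##########*********+++++++++++
193 @@@@@@@@@@@@@%@@@%%%@@@%%%%%%%%%%%%%##########***********
194 @@@@@%@@%@@%@%@@@%@%@%@%%%%@@@@%%@%%%%%%%%%%%%%%#########
195 %@@@@%@%%@@@@%@@@@@%%%%%%%%@@@@%@%%%%%%@@@@@@%%%%%%%%%%%%
```

The face has met the mould (top px about 229; the force rose to 8 N at the stroke's end). I'll release, then squeeze again slowly with force checks, aiming for about 12.5 N in total.

Emit:
jog_arm:
  increments: "0 0.24 0 0 0 0 0; 0 0.24 0 0 0 0 0; 0 0 0 0 0 0 0; 0 0 0 0 0 0 0; 0 -0.1 0 0 0 0 0; 0 -0.1 0 0 0 0 0; 0 0 0 0 0 0 0"

```text
time_s: 24.92
tool_pos: [595.0, -125.7, 120.8]
orientation: [3.141, -0.0, -0.064]
force: [-0.5, -3.1, 0.4]
grip_width: -0.2
finger_force: 1.7
```

Emit:
jog_arm:
  increments: "0 -0.06 0 0 0 0 0; 0 0 0 0 0 0 0"

```text
time_s: 25.18
tool_pos: [595.1, -124.0, 120.8]
orientation: [3.14, -0.0, -0.065]
force: [-0.8, -7.5, 0.4]
grip_width: 0.1
finger_force: 3.1
```

Emit:
jog_arm:
  increments: "0 -0.06 0 0 0 0 0; 0 0 0 0 0 0 0"

```text
time_s: 25.42
tool_pos: [595.2, -121.9, 120.8]
orientation: [3.139, -0.0, -0.066]
force: [0.6, -8.0, 0.6]
grip_width: -0.1
finger_force: 4.0
```

Emit:
jog_arm:
  increments: "0 -0.06 0 0 0 0 0; 0 0 0 0 0 0 0"

```text
time_s: 25.68
tool_pos: [595.4, -119.7, 120.8]
orientation: [3.138, -0.0, -0.067]
force: [0.9, -9.8, 0.2]
grip_width: -0.1
finger_force: 4.9
```

Emit:
jog_arm:
  increments: "0 -0.06 0 0 0 0 0; 0 0 0 0 0 0 0; 0 0 0 0 0 0 0"

```text
time_s: 26.05
tool_pos: [595.5, -117.5, 120.8]
orientation: [3.138, -0.0, -0.067]
force: [0.3, -11.1, -0.3]
grip_width: -0.1
finger_force: 5.8
```

```bash
python3 -c "
from h import *
F=[]
for i in range(6): snapshot('side'); s=state(); F.append((s['force'][1].round(1),round(s['finger_force'],1)))
print(F);where()"
```

```text
[(np.float64(-11.8), 5.8), (np.float64(-10.8), 5.8), (np.float64(-11.4), 5.8), (np.float64(-11.4), 5.8), (np.float64(-10.7), 5.8), (np.float64(-11.5), 5.8)]
t 26.35 clamp [-30.   -1.8 120.9] Fclamp [-11.5  -0.6  -0.3] w -0.1
turn units [ 0.022 -0.002 -0.028]
```

Emit:
jog_arm:
  increments: "0 -0.07 0 0 0 0 0; 0 0 0 0 0 0 0; 0 0 0 0 0 0 0; 0 0 0 0 0 0 0"

```text
time_s: 26.85
tool_pos: [595.7, -114.9, 120.9]
orientation: [3.137, -0.0, -0.068]
force: [0.4, -13.2, 1.5]
grip_width: -0.3
finger_force: 6.7
```

```bash
python3 -c "
from h import *
F=[]
for i in range(6): snapshot('side'); s=state(); F.append((float(s['force'][1].round(1)),round(s['finger_force'],1)))
print(F);where()
from asc import asc
save('top','te.png');asc('pics/te.png',198,158,250,190)
from mv import tm
S=save('side','se.png');A1=cv2.cvtColor(cv2.imread('pics/s1.png'),6);G=cv2.cvtColor(S,cv2.COLOR_RGB2GRAY)
print('slide',tm(A1,G,248,194,262,206))
for n,b in dict(paddle=(212,240,275,275),spat=(195,180,235,215)).items(): print(n,tm(A1,G,*b,r=6))
"
```

```text
[(-12.7, 6.7), (-13.0, 6.7), (-13.0, 6.7), (-14.2, 6.7), (-13.5, 6.7), (-13.4, 6.7)]
t 27.15 clamp [-27.4  -1.8 120.9] Fclamp [-13.3  -1.2  -0.9] w 0.0
turn units [ 0.027 -0.002 -0.033]
158 %%%%%%%%%%%%%%%%%%%%%%%%%@@%%%%%%%%%%%%%%%%%%%%%%%%%
159 %%%%%%%%%%%%%%%%%%%%%%%%@%%%%%%%%%%%%%%%%%%%%%%%%%%%
160 %%%%%%%#*##########%%%%%%%%%%%%%%%%%%%%%%%%%%%%%%%%%
161 %%%%%##*+++**+++*****########%%%%%%%%%%%%%%%%%%%%%%%
162 %%%%#**+++++***++++++++++++***##########%%%%%%%%%%%%
163 %%%%#*+++++*#%%##****+***+++++++****++***##########%
164 %%%%#*+++++#%@@@@@@@@%%%%####**+++++++++++**##*++***
165 %%%%#*+++++#%@@@@@@@@@@@@@@@@@%*========+++*%@%*++++
166 %%%%#*+++++**####%%%@@@@@@@@@@@%+========++#@@%*++++
167 %%%%#++++++*+*****##%%%%%%%%@@@%*==--=====+*%%#*++++
168 %%%%*+++++*********#@@@@@@@@@@@@#+=-======++**++++++
169 %%%#*+++++****######@@@@@@@@@@@@#+===++==========+++
170 %%%#*+++++****#####%@@@@@@@@@@@@#*+++++======--==+++
171 %%%#*+++++****#####%@@@@@@@@@@@%*+***+++++==---==+++
172 %%%#*+++++****#####%@@@@@@@@@@@%*++**++=++==---==+++
173 %%%#*+++++****#####@@@@@@@@@@@@%*==+++===++======+++
17
[... 314 characters left out ...]
@@@%#+==+++==+++++***###%
180 @%#*+++++****#####%@@@@@@@@@@@%#+++**++++======++***
181 @%%*++++*#########%@@@@@@@@@@@%*++++++++++=--===++++
182 @@%#+==+#%@@@@@%%%@@@@@@@@@@@@#+====+===++=====+++++
183 @@%#*==+#@@@@@@@@@@@@@@@@@@@@@*==============+++++++
184 %@%%*+=+#%@@@@@@@@@@@@@@@@@@@%*=-----======+++++++++
185 @@%%*+++**######%%@@@@@@@@@@@%+========+++++++++++++
186 @@%#*++++++++********####%%%%*+======+++++++++++++++
187 @@%#*+++++++++++++++++++*****++++++++++++*##*+++++++
188 @@%%#******+++++++++++++++++++++++++++++*#%@#*++++++
189 @@%%%#######*********+++++++++++++++++++*#@@%*++++++
slide (array([-7.25, -4.25]), 0.924)
paddle (array([0., 0.]), 1.0)
spat (array([ 0.   , -0.125]), 0.961)
```

The total is a steady 13.4 N, so about 7.5 N on the face (9–10 mm in). The mould is flush at the fixed jaw and the bystanders checked (paddle, spatula) are unmoved. Handing in.

```bash
python3 -c "
from bench import *
print(hand_in())"
```

```text
the job is handed in; nothing more can be done
None
```

I handed the job in with the lock pushed hard against its far stop and the trigger held squeezed at about 13.4 N; that puts an estimated 7.5 N on the face (about 9–10 mm in), with the mould flush against the fixed jaw. The hand-in returned no verdict, and the camera put the lock's travel at only about 33–35 mm, so reaching the 36 mm mark rests on the stiff stop (23 N push) and the trigger coming free.

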